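# Empty a curing tray of soap bars into the packing carton

## Task

Draw the small green tray of soap bars out from under the low steel shelf with all the bars aboard, without knocking it against the shelf, and let go of it standing on the table clear of the shelf. Then take it again by the tall tab at its back, tip it over the carton so that the bars slide out of its open end into the carton, and stand the empty tray upright on the table again. Do not touch the bars with the gripper, and leave the other things on the table where they are.

Things in the scene. Friction and masses are not known exactly. Their poses are not given: they have to be found in the camera images.
- tray: Small loose green plastic tray, 190 long (x) x 150 wide (y) mm, about 0.25 kg, standing on the table, its rear half under the shelf. Origin: centre of its underside; z up. Floor 5 thick; side and rear walls 30 high, 6 thick. The end at x = -95 is open, without a lip: the mouth, which points out of the shelf. It has two upright ears at the mouth and a tab at the rear.
- tray_mouth (a point): Middle of the tray's open edge, on its floor: tray frame (-95, 0, 5) mm. Axes as the tray's.
- tray_ear_a (a point): Grip point in the upright ear that ends one side wall at the mouth: tray frame (-77, +71, 54) mm. The ear is 8 thick (y), 36 long (x), its top 70 above the tray's underside. Axes as the tray's.
- tray_ear_b (a point): The same in the other ear: tray frame (-77, -71, 54) mm.
- tray_tab (a point): Grip point in the upright tab in the middle of the rear wall: tray frame (+89, 0, 62) mm. The tab is 12 thick (x), 60 wide (y), its top 80 above the tray's underside; it starts under the shelf. Axes as the tray's.
- shelf: Fixed low steel riser shelf over the tray's rear half: a board 200 deep (x) x 300 wide (y), its underside 100 and top 112 above the table, on two side panels 12 thick with 258 mm between them. Origin: on the table under the board's centre. Its open front edge is at x = -100; the tray comes out towards -x. The back is open too. z up.
- carton: Fixed open-topped plain cardboard carton, outside 240 (x) x 220 (y) x 90 high, walls and floor 6 thick, its folded flaps hang down outside the two y sides. Origin: centre of its underside, on the table; z up.
- bar0: One of three like loose pale soap bars: a round puck, 60 diameter x 25 thick, 75 g, starting flat on the tray's floor. Origin: centre of its underside as built; z along its axis.
- bar1: One of three like loose pale soap bars: a round puck, 60 diameter x 25 thick, 75 g, starting flat on the tray's floor. Origin: centre of its underside as built; z along its axis.
- bar2: One of three like loose pale soap bars: a round puck, 60 diameter x 25 thick, 75 g, starting flat on the tray's floor. Origin: centre of its underside as built; z along its axis.
- jar: Bystander: loose white jar, 72 diameter x 85 high, towards the far edge of the table. Origin: centre of its underside.
- bottle: Bystander: loose white bottle, 60 diameter x 150 high, towards the far edge of the table. Origin: centre of its underside.
- tape_roll: Bystander: loose roll of amber packing tape lying flat, 90 diameter x 48 high, near the robot. Origin: centre of its underside.
- spatula: Bystander: loose white spatula, 250 long, lying on the table by the carton on the robot's side. Origin: on its underside, x along it.
Mind the look-alikes: they are no part of the job. Leave any orange look-alike of the tray alone.

How it is judged:
By the outcome, as a careful person would: the job done as asked, in the order asked, and still so for the second after the job is handed in, with the robot touching nothing.
It also fails if it takes over 67 s, if anything falls off the work surface, if the arm or the gripper's body presses on something with over 40 N, if the wrist force passes 120 N, or if a joint passes its speed limit or range.

## Robot

A 6-joint arm with a two-finger parallel gripper is mounted at the origin on the work surface. World frame = base frame: x ahead of the robot, y to its left, z up, the work surface at z = 0. Lengths are in mm, angles in rad, forces in N, time in s.
With the tool pointing down it reaches from about 300 to 775 mm from the base axis. Payload 14.6 kg.
Tool frame: the origin (TCP) lies at the very end of the fingers, on their centre line; the grasp point (between the pads) lies 19 mm behind it; z points along the fingers, y is the line along which they close (so a half turn about z gives the same grasp; the last joint's range is limited). The gripper opens to 94 mm and grips with 3 to 60 N. Pads are 16 mm wide; open, the fingers measure 119 mm over their backs; the gripper's body (75 mm by 177 mm) begins 78 mm behind the grasp point.
Start: joints at [1.198, 0.3, 1.521, -0, 1.321, -0.067], TCP at [165.578, 524.474, 205.446] pointing down, gripper open.
Joint ranges: [-3.03, 3.03], [-0.79, 2.21], [0.23, 2.52], [-1.04, 4.18], [0, 3.07], [-2.55, 2.55]. Speed limits (rad/s): [2.22, 2.22, 2.57, 3.14, 3.14, 3.14].

## Interface

Orientations are given as [roll, pitch, yaw] about the fixed x, y, z axes, in that order (R = Rz(yaw) Ry(pitch) Rx(roll)).
In Python, from cell import manip, camera, get_calibration gives the robot as it stands. The module is installed in compiled form; this text tells all that it offers.
- The arm moves only by the tool jog_arm, never from a script. Its argument "plan" is one flat list of numbers, 6 for each row, row after row: the shift along the world's x, y, z in m, then the turn, a rotation vector about the world's x, y, z in degrees. A call has 1 to 20 rows; each row is the pose to reach, as a shift and turn from the pose commanded when the call began; what a row does not reach only later rows make up. A row lasts 1/10 s, in which the tool goes at most 50 mm and 8.59 degrees, less where a joint would pass 70% of its speed; a pose out of reach is approached as far as the arm can. A call with a gripper value outside its range is refused whole. "claw" is the finger opening in m, from 0 to 0.094, set as the call begins (left out, the last holds). The fingers move at their own pace and stop on an object; "force" is the grip in N (left out, the last holds). Time passes only in rows, so rows that repeat a pose let the fingers close. It gives the time, the measured TCP pose, the force, the opening and the grip force at its end, in the units of the state.
- manip.read_state(): the state, without advancing time (a new reading comes with each control period).
- camera(name): name is "side" or "top" or "wrist"; returns (picture, depth): 400x640x3 uint8, red, green, blue; 400x640 float32, mm along the optical axis (not along the pixel's ray), 0 where there is no reading.
- get_calibration(name): a dict with "fx", "fy", "cx", "cy" (pixels), "k1" (the pictures are not rectified: a ray, as slopes to the right and down, at radius r is drawn at 1 + k1 r^2 times it, then the intrinsics apply), "origin" and "attitude" of the camera in the world. Camera axes: x right, y down, z forward; pixel columns grow to the right and rows downward; lengths in mm; the calibration is good to about 2 mm. A picture is of the moment at which its call begins: read the wrist's pose just before it. get_calibration takes no time and is no camera call; for the wrist camera it gives the pose at the moment of the call.
- manip.sign_off(): hands the job in; it is judged then, once.
The state is a dict: "clock": time; "joints": joint angles; "qd": joint speeds; "effort": joint torques, N m; "eef_pos": TCP position; "eef_rot": TCP orientation; "wrist_force": force on the tool from outside, world axes, zero at the start; "moment": the same for the moment, N m; "finger_gap": finger opening in mm; "finger_force": force on a finger pad.
Only numpy, scipy, OpenCV 4.12 (cv2) and the standard library are available. Lean on these libraries where they do the work, as an engineer would, in place of code of your own. Each camera call takes 0.05 s, during which the arm holds its last target. There are 200 camera calls.

## Working session

There is one attempt and no reset: what is moved stays moved. The work goes in short steps, Python scripts to look and compute and a tool call to move; the robot and the scene stay as the last step left them, time stands still between calls to the robot, and variables do not carry over. Pictures are saved under pics/ and viewed, at most 11 in all, crops included, and the job is handed in when it is done.

Besides the shell and the picture viewer there is one more tool, called after ">>>" as name(argument=value, ...) on one line, values as JSON. jog_arm: Moves the arm, as the interface text tells. Its arguments: {"type":"object","properties":{"plan":{"type":"array"},"claw":{"type":"number"},"force":{"type":"number"}},"required":["plan"]}

```bash
mkdir -p pics
cat > h.py <<'E'
import numpy as np,cv2
from cell import manip,camera,get_calibration
from scipy.spatial.transform import Rotation as R
def rot(a):
    a=np.array(a,float)
    return a if a.shape==(3,3) else R.from_euler('xyz',a).as_matrix()
def grab(name,fn=None):
    c=get_calibration(name);p,d=camera(name)
    if fn: cv2.imwrite('pics/'+fn,p[:,:,::-1])
    np.savez('last_'+name,p=p,d=d);return c,p,d
def rays(c,uv):
    K=np.array([[c['fx'],0,c['cx']],[0,c['fy'],c['cy']],[0,0,1.]])
    return cv2.undistortPoints(np.array(uv,float).reshape(-1,1,2),K,np.array([c['k1'],0,0,0.])).reshape(-1,2)
def cloud(c,d):
    v,u=np.mgrid[:400,:640];r=rays(c,np.stack([u,v],-1).reshape(-1,2))
    P=np.c_[r,np.ones(len(r))]*d.reshape(-1,1)
    return (P@rot(c['attitude']).T+np.array(c['origin'])).reshape(400,640,3)
def onz(c,uv,z):
    r=rays(c,uv);D=np.c_[r,np.ones(len(r))]@rot(c['attitude']).T;o=np.array(c['origin'])
    return o+D*((z-o[2])/D[:,2:])
E
python3 - <<'E'
from h import *
print(get_calibration('top'));print(get_calibration('side'));print(manip.read_state())
a=grab('top','t0.png');b=grab('side','s0.png')
np.save('ct.npy',cloud(a[0],a[2]));np.save('cs.npy',cloud(b[0],b[2]))
E
```

```text
{'fx': 387.9877379397169, 'fy': 387.9877379397169, 'cx': 320.21730427982584, 'cy': 198.97678775981387, 'k1': -0.0016605619937673096, 'origin': array([ 321.25148767,   12.61663127, 1207.94785525]), 'attitude': array([-2.99336144,  0.02501459, -1.5543607 ])}
{'fx': 365.8076559882649, 'fy': 365.8076559882649, 'cx': 320.80439884768526, 'cy': 201.26477098279352, 'k1': 0.0181449228202416, 'origin': array([ 215.78539096, -800.75552105,  916.06668018]), 'attitude': array([-2.33927708,  0.01105889, -0.32579055])}
{'clock': 0.0, 'joints': array([ 1.19837071e+00,  3.00444827e-01,  1.52158785e+00, -3.34354631e-05,
        1.32069317e+00, -6.66411452e-02]), 'qd': array([-0.00081358, -0.00011369,  0.00027824,  0.00050918, -0.00153288,
        0.00027759]), 'effort': array([-3.23398643e-03, -5.31807268e+01, -3.52729905e+01,  7.07159517e-02,
        2.44596071e-02, -1.13248911e-04]), 'eef_pos': array([165.5090981 , 524.22899989, 204.89787742]), 'eef_rot': array([-3.14045982e+00, -4.31474959e-05,  2.83581646e+00]), 'wrist_force': array([ 0.61663802, -0.66720149, -0.60478992]), 'moment': array([ 0.01814943, -0.03332638, -0.01217388]), 'finger_force': 0.0, 'finger_gap': 93.90750910146228}
```

View pics/t0.png

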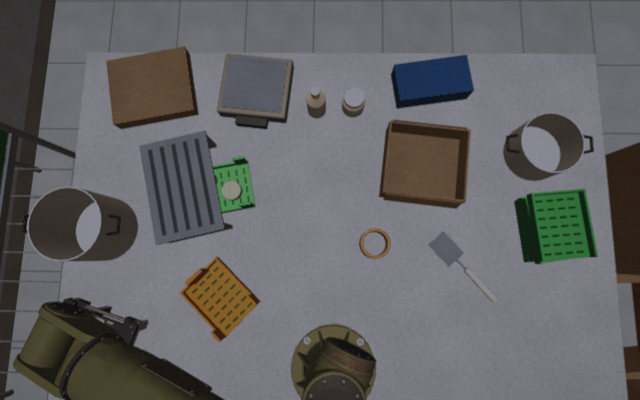

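View pics/s0.png

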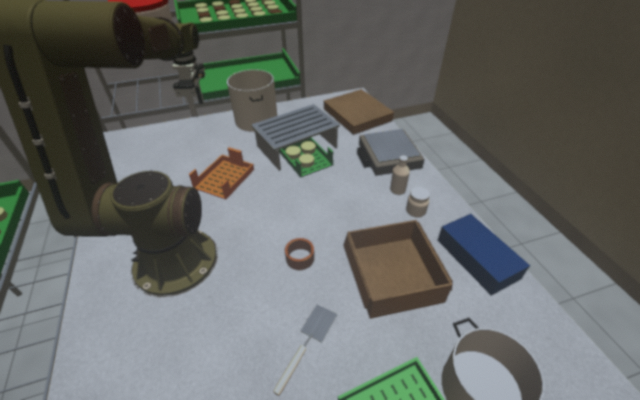

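The top view shows the shelf at about (183,187), with the tray protruding to the right at (235,187), its ears at (239,162) and (247,208), and one bar visible at (231,190). The carton is at (426,163). The side view shows three bars near (300,152), the tray ears at (287,145) and (331,160), and the shelf front edge from (277,150) to (336,130).

Run:
```python
from h import *
ct=np.load('ct.npy');cs=np.load('cs.npy')
pt=np.load('last_top.npz')['p'].astype(int);ps=np.load('last_side.npz')['p'].astype(int)
def rect(P): 
    r=cv2.minAreaRect(P[:,:2].astype(np.float32));return r,cv2.boxPoints(r).round()
# shelf top
m=np.zeros((400,640),bool);m[125:250,135:235]=1
P=ct[m&(ct[...,2]>104)&(ct[...,2]<122)];print('shelf',len(P),rect(P),P[:,2].mean())
m=np.zeros((400,640),bool);m[110:215,370:480]=1
P=ct[m&(ct[...,2]>80)&(ct[...,2]<100)];print('carton',len(P),rect(P),np.median(P[:,2]))
def green(p): return (p[...,1]>1.5*p[...,0])&(p[...,1]>1.5*p[...,2])
m=np.zeros((400,640),bool);m[150:220,205:262]=1
P=ct[m&green(pt)];print('green',len(P),rect(P))
for lo,hi in((-5,12),(20,40),(45,80)):
    Q=P[(P[:,2]>lo)&(P[:,2]<hi)];print(lo,len(Q),Q.min(0).round(),Q.max(0).round(),Q.mean(0).round())
    if lo==45:print(Q.round())
m=np.zeros((400,640),bool);m[130:180,275:340]=1
P=cs[m&green(ps)];
Q=P[(P[:,2]>45)];print('side ears',len(Q),Q.round()[::3])
Q=P[(P[:,2]<12)];print(rect(Q))
m=m&(ps.min(-1)>90)
Q=cs[m&(cs[...,2]>22)&(cs[...,2]<40)];print('bars',len(Q),Q.mean(0),Q.min(0),Q.max(0))
im=cv2.imread('pics/s0.png')[110:190,240:350];im2=cv2.imread('pics/t0.png')[140:230,190:290]
cv2.imwrite('pics/c0.png',np.vstack([cv2.resize(im,(500,364),interpolation=2)[:290],cv2.resize(im2,(500,450),interpolation=2)[60:360]]))
```

```text
shelf 6963 (((519.74462890625, 449.0523681640625), (301.5660705566406, 202.1185760498047), 13.940582275390625), array([[349., 511.],
       [398., 315.],
       [690., 387.],
       [642., 583.]], dtype=float32)) 111.01264396294314
carton 1098 (((608.1331787109375, -268.9385986328125), (241.43960571289062, 232.89915466308594), 83.72567749023438), array([[ 479., -376.],
       [ 711., -402.],
       [ 737., -162.],
       [ 506., -136.]], dtype=float32)) 88.08868251974661
green 1272 (((436.2716064453125, 223.64883422851562), (453.8818054199219, 158.26634216308594), 42.18462371826172), array([[215., 130.],
       [321.,  13.],
       [658., 317.],
       [551., 435.]], dtype=float32))
-5 1003 [461. 257.  -5.] [614. 388.  12.] [548. 320.   4.]
20 116 [456. 251.  20.] [614. 385.  40.] [530. 319.  28.]
45 88 [469. 251.  46.] [616. 312.  73.] [533. 279.  63.]
[[616. 286.  71.]
 [616. 283.  70.]
 [616. 280.  70.]
 [614. 305.  68.]
 [613. 301.  71.]
 [613. 298.  71.]
 [613. 295.  72.]
 [615. 294.  64.]
 [614. 290.  67.]
 [613. 286.  70.]
 [614. 284.  66.]
 [615. 281.  65.]
 [610. 310.  69.]

[... 1091 characters left out ...]
  57.]
 [475. 253.  54.]
 [476. 252.  46.]
 [470. 283.  67.]
 [470. 280.  66.]
 [470. 277.  68.]
 [472. 276.  56.]
 [471. 273.  59.]
 [472. 271.  56.]
 [472. 268.  51.]
 [473. 266.  49.]
 [472. 262.  51.]
 [473. 261.  46.]
 [469. 283.  53.]
 [469. 281.  50.]]
side ears 15 [[469. 282.  70.]
 [468. 281.  66.]
 [467. 279.  63.]
 [467. 280.  57.]
 [468. 286.  47.]]
(((535.986083984375, 358.0754699707031), (129.89840698242188, 182.57989501953125), 10.460418701171875), array([[456., 436.],
       [489., 257.],
       [616., 280.],
       [583., 460.]], dtype=float32))
bars 309 [521.06672607 371.22681033  29.22278154] [415.58359957 292.34742664  22.0154139 ] [587.22683967 436.7076037   34.25387103]
```

View pics/c0.png

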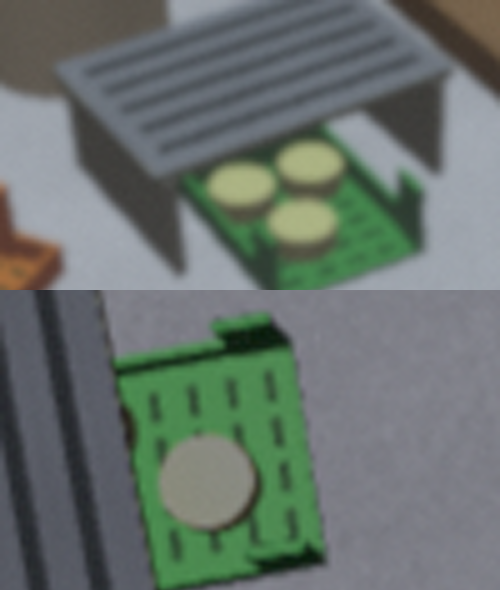

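The crop shows the front bar well inside the tray, more than 30 mm from the ear nearer the robot, ear_a at about (474,268). I'll go above that ear.

>>> jog_arm(plan=[0.309, -0.256, -0.02, 0, 0, -61, 0.309, -0.256, -0.02, 0, 0, -61, 0.309, -0.256, -0.02, 0, 0, -61, 0.309, -0.256, -0.02, 0, 0, -61, 0.309, -0.256, -0.02, 0, 0, -61, 0.309, -0.256, -0.02, 0, 0, -61, 0.309, -0.256, -0.02, 0, 0, -61, 0.309, -0.256, -0.02, 0, 0, -61, 0.309, -0.256, -0.02, 0, 0, -61, 0.309, -0.256, -0.02, 0, 0, -61, 0.309, -0.256, -0.02, 0, 0, -61, 0.309, -0.256, -0.02, 0, 0, -61], claw=0.04, force=40)

```text
clock: 1.3
eef_pos: [473.8, 269.4, 185.6]
eef_rot: [3.141, -0.0, 1.773]
wrist_force: [0.1, 0.0, 0.5]
finger_gap: 39.7
finger_force: 0.0
```

Run:
```python
from h import *
s=manip.read_state();print(s['clock'],s['joints'],s['eef_pos'],s['eef_rot'])
c,p,d=grab('wrist','w0.png');print(c)
np.save('cw.npy',cloud(c,d))
```

```text
1.3 [4.49851743e-01 3.05492693e-01 1.56098919e+00 7.86059099e-05
 1.27499155e+00 2.47643285e-01] [473.75427714 269.42894448 185.5994367 ] [ 3.14149550e+00 -1.02123937e-04  1.77298188e+00]
{'fx': 313.31342034044064, 'fy': 313.31342034044064, 'cx': 317.4011880038423, 'cy': 199.1365048070521, 'k1': -0.03856955800830404, 'origin': array([458.27749605, 344.67265858, 364.45970496]), 'attitude': array([ 2.87087050e+00, -4.80954442e-04,  2.01232746e-01])}
```

View pics/w0.png

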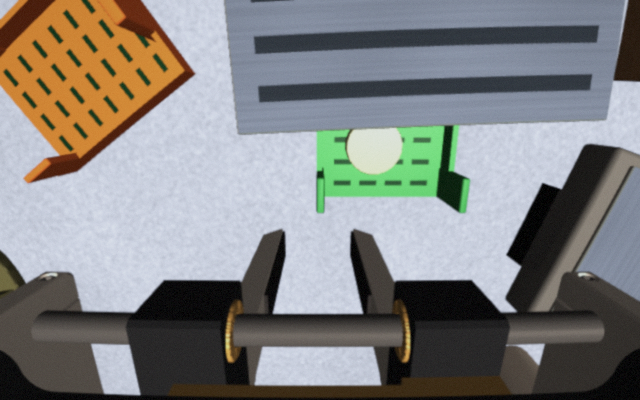

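The wrist view shows ear_a as a thin upright at (320,170–212), ear_b at (455,190), and the front bar at (374,148).

Run:
```python
from h import *
P=np.load('cw.npy');p=np.load('last_wrist.npz')['p'].astype(int)
g=(p[...,1]>1.4*p[...,0])&(p[...,1]>1.4*p[...,2])
for u0,u1 in((305,335),(430,480)):
    m=np.zeros_like(g);m[120:225,u0:u1]=1
    Q=P[m&g&(P[...,2]>60)&(P[...,2]<74)];r=cv2.minAreaRect(Q[:,:2].astype(np.float32))
    print(len(Q),r,np.median(Q,0).round(1))
m=np.zeros_like(g);m[120:225,305:480]=1
Q=P[m&g&(P[...,2]>-5)&(P[...,2]<10)];print(cv2.minAreaRect(Q[:,:2].astype(np.float32)))
m=np.zeros_like(g);m[60:140,220:630]=1
Q=P[m&(P[...,2]>104)&(P[...,2]<118)];r=cv2.minAreaRect(Q[:,:2].astype(np.float32));print(r,cv2.boxPoints(r),np.median(Q[:,2]))
print(onz(get_calibration('wrist'),[(320,170),(320,198),(238,133),(607,119)],70))
```

```text
268 ((476.9893493652344, 268.907470703125), (6.880512714385986, 34.86272048950195), 11.512205123901367) [476.5 270.7  69.5]
364 ((614.6824951171875, 297.02435302734375), (7.578166484832764, 34.97734451293945), 10.419960975646973) [613.5 297.9  68.8]
((542.35107421875, 305.83270263671875), (138.29226684570312, 80.88813018798828), 11.770918846130371)
((538.4827270507812, 374.0611877441406), (300.8133239746094, 55.437294006347656), 12.210042953491211) [[385.6161  369.34238]
 [397.34082 315.15915]
 [691.34937 378.78   ]
 [679.62463 432.96323]] 111.75882891063688
[[471.51329208 293.26584365  70.        ]
 [477.09208988 266.21992274  70.        ]
 [390.17668121 312.1315948   70.        ]
 [727.34819904 396.27886413  70.        ]]
```

>>> jog_arm(plan=[0.003, 0, -0.04, 0, 0, 0, 0.003, 0, -0.08, 0, 0, 0, 0.003, 0, -0.11, 0, 0, 0, 0.003, 0, -0.13, 0, 0, 0, 0.003, 0, -0.147, 0, 0, 0, 0.003, 0, -0.147, 0, 0, 0, 0.003, 0, -0.147, 0, 0, 0])

```text
clock: 2.05
eef_pos: [477.4, 269.1, 39.1]
eef_rot: [3.141, -0.0, 1.772]
wrist_force: [0.1, 0.6, 0.5]
finger_gap: 40.1
finger_force: 0.0
```

>>> jog_arm(plan=[0, 0, 0, 0, 0, 0, 0, 0, 0, 0, 0, 0, 0, 0, 0, 0, 0, 0, 0, 0, 0, 0, 0, 0, 0, 0, 0, 0, 0, 0, 0, 0, 0, 0, 0, 0], claw=0.0, force=40)

```text
clock: 2.65
eef_pos: [477.6, 268.4, 38.7]
eef_rot: [3.142, 0.0, 1.771]
wrist_force: [-2.2, -0.5, 4.6]
finger_gap: 7.8
finger_force: 40.0
```

>>> jog_arm(plan=[0.0004, -0.002, 0, 0, 0, 0, 0.001, -0.005, 0, 0, 0, 0, 0.002, -0.009, 0, 0, 0, 0, 0.003, -0.014, 0, 0, 0, 0, 0.0045, -0.02, 0, 0, 0, 0, 0.006, -0.027, 0, 0, 0, 0, 0.008, -0.035, 0, 0, 0, 0, 0.01, -0.044, 0, 0, 0, 0, 0.012, -0.054, 0, 0, 0, 0, 0.014, -0.064, 0, 0, 0, 0, 0.016, -0.074, 0, 0, 0, 0, 0.018, -0.084, 0, 0, 0, 0, 0.02, -0.093, 0, 0, 0, 0, 0.022, -0.101, 0, 0, 0, 0, 0.0235, -0.108, 0, 0, 0, 0, 0.025, -0.114, 0, 0, 0, 0, 0.026, -0.119, 0, 0, 0, 0, 0.027, -0.123, 0, 0, 0, 0, 0.0275, -0.125, 0, 0, 0, 0, 0.0275, -0.125, 0, 0, 0, 0])

```text
clock: 4.65
eef_pos: [505.4, 143.0, 38.7]
eef_rot: [3.141, 0.0, 1.771]
wrist_force: [-0.2, 0.9, 4.5]
finger_gap: 7.6
finger_force: 40.0
```

Run:
```python
from h import *
c,p,d=grab('wrist')
c2,p2,d2=grab('top')
cv2.imwrite('pics/w1.png',np.vstack([p[:260],cv2.resize(p2[120:260,130:360],(640,390),interpolation=2)[:330]])[:,:,::-1])
```

```text
(no output)
```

View pics/w1.png

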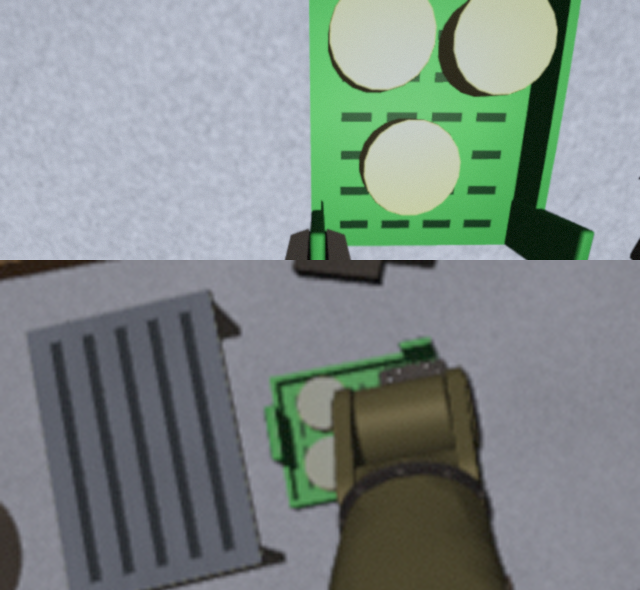

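All three bars are aboard: wrist view (382,40), (500,40), (412,167). The tray's rear is already just clear of the shelf, so I'll pull further to make room at the tab.

>>> jog_arm(plan=[0.0004, -0.002, 0, 0, 0, 0, 0.001, -0.005, 0, 0, 0, 0, 0.002, -0.009, 0, 0, 0, 0, 0.003, -0.014, 0, 0, 0, 0, 0.0045, -0.02, 0, 0, 0, 0, 0.006, -0.027, 0, 0, 0, 0, 0.008, -0.035, 0, 0, 0, 0, 0.01, -0.044, 0, 0, 0, 0, 0.012, -0.053, 0, 0, 0, 0, 0.014, -0.062, 0, 0, 0, 0, 0.0155, -0.069, 0, 0, 0, 0, 0.017, -0.075, 0, 0, 0, 0, 0.018, -0.08, 0, 0, 0, 0, 0.019, -0.083, 0, 0, 0, 0, 0.019, -0.085, 0, 0, 0, 0, 0.019, -0.085, 0, 0, 0, 0])

```text
clock: 6.35
eef_pos: [524.3, 58.0, 38.7]
eef_rot: [3.141, 0.0, 1.771]
wrist_force: [0.9, 2.6, 4.8]
finger_gap: 7.9
finger_force: 40.0
```

>>> jog_arm(plan=[0, 0, 0, 0, 0, 0, 0, 0, 0, 0, 0, 0, 0, 0, 0, 0, 0, 0, 0, 0, 0, 0, 0, 0, 0, 0, 0, 0, 0, 0], claw=0.034)

```text
clock: 6.85
eef_pos: [524.0, 58.4, 38.3]
eef_rot: [-3.141, 0.0, 1.771]
wrist_force: [-0.5, 0.2, 0.2]
finger_gap: 34.0
finger_force: 0.0
```

>>> jog_arm(plan=[0, 0, 0.03, 0, 0, 0, 0, 0, 0.08, 0, 0, 0, 0, 0, 0.13, 0, 0, 0, 0, 0, 0.17, 0, 0, 0, 0, 0, 0.17, 0, 0, 0, 0, 0, 0.17, 0, 8, 0, 0, 0, 0.17, 0, 8, 0])

```text
clock: 7.55
eef_pos: [524.3, 58.3, 206.6]
eef_rot: [-2.999, -0.029, 1.769]
wrist_force: [0.2, -0.0, -0.7]
finger_gap: 34.4
finger_force: 0.0
```

Run:
```python
from h import *
s=manip.read_state();print(s['clock'],s['joints'],s['eef_pos'],R.from_euler('xyz',s['eef_rot']).as_matrix().round(3))
q1,q2,q3,q4,q5,q6=s['joints']
Y=lambda a:R.from_euler('y',a).as_matrix();Z=lambda a:R.from_euler('z',a).as_matrix()
for sg in(1,-1): print(sg,(Z(q1)@Y(q2+q3)@Z(sg*q4)@Y(q5)@Z(q6+np.pi/2)).round(3))
```

```text
7.55 [ 0.03854106  0.3381755   1.47466117  0.00549226  1.47416957 -0.16250087] [524.31557783  58.32544508 206.63278419] [[-0.197  0.97  -0.145]
 [ 0.98   0.199 -0.   ]
 [ 0.029 -0.142 -0.989]]
1 [[-0.197  0.97  -0.145]
 [ 0.98   0.199 -0.   ]
 [ 0.029 -0.142 -0.989]]
-1 [[-0.199  0.969 -0.145]
 [ 0.98   0.2   -0.011]
 [ 0.018 -0.144 -0.989]]
```

The kinematic orientation model (ZYZYZ) fits. Now I'll choose the wrist yaw for the tab grasp and confirm where the tab is.

Run:
```python
from h import *
def wr(Rt,q1,q23):
    M=(R.from_euler('z',q1)*R.from_euler('y',q23)).inv()*Rt*R.from_euler('z',-np.pi/2)
    return M.as_euler('ZYZ').round(2)
for yaw in(11.5,191.5,-4.,176.):
  for th in(0,-5,30,50,60):
    ax=R.from_euler('z',(yaw if abs(yaw)<90 else yaw-180),degrees=True).apply([1,0,0])
    Rt=R.from_rotvec(ax*np.radians(th))*R.from_euler('xyz',[180,0,yaw],degrees=True)
    q1=np.radians(20 if yaw in(11.5,191.5) else -31)
    print(yaw,th,[wr(Rt,q1,q) for q in(1.6,1.85)])
c,p,d=grab('top');P=cloud(c,d);p=p.astype(int)
g=(p[...,1]>1.4*p[...,0])&(p[...,1]>1.4*p[...,2])&(abs(P[...,0]-560)<120)&(abs(P[...,1]-150)<140)
Q=P[g&(P[...,2]>72)&(P[...,2]<88)];print('tab',len(Q),cv2.minAreaRect(Q[:,:2].astype(np.float32)),Q.mean(0))
Q=P[g&(P[...,2]<90)];print(cv2.minAreaRect(Q[:,:2].astype(np.float32)))
b=(p.min(-1)>120)&(P[...,2]>22)&(P[...,2]<36)&(abs(P[...,0]-560)<100)&(abs(P[...,1]-150)<130)
print(b.sum(),P[b].mean(0))
w=grab('wrist')
cv2.imwrite('pics/x2.png',np.vstack([w[1][:300],cv2.resize(np.uint8(p[120:240,170:370]),(640,384),interpolation=2)[:300]])[:,:,::-1])
```

```text
11.5 0 [array([-0.  ,  1.54,  1.72]), array([-0.  ,  1.29,  1.72])]
11.5 -5 [array([-0.09,  1.55,  1.72]), array([-0.09,  1.31,  1.74])]
11.5 30 [array([0.52, 1.47, 1.68]), array([0.55, 1.26, 1.56])]
11.5 50 [array([0.87, 1.44, 1.64]), array([0.91, 1.28, 1.45])]
11.5 60 [array([1.05, 1.43, 1.62]), array([1.09, 1.31, 1.4 ])]
191.5 0 [array([ 0.  ,  1.54, -1.42]), array([ 0.  ,  1.29, -1.42])]
191.5 -5 [array([-0.09,  1.55, -1.42]), array([-0.09,  1.31, -1.4 ])]
191.5 30 [array([ 0.52,  1.47, -1.46]), array([ 0.55,  1.26, -1.59])]
191.5 50 [array([ 0.87,  1.44, -1.5 ]), array([ 0.91,  1.28, -1.7 ])]
191.5 60 [array([ 1.05,  1.43, -1.52]), array([ 1.09,  1.31, -1.75])]
-4.0 0 [array([0.  , 1.54, 1.1 ]), array([-0.  ,  1.29,  1.1 ])]
-4.0 -5 [array([-0.08,  1.5 ,  1.1 ]), array([-0.08,  1.25,  1.12])]
-4.0 30 [array([0.47, 1.77, 1.14]), array([0.46, 1.55, 1.03])]
-4.0 50 [array([0.81, 1.91, 1.23]), array([0.76, 1.73, 1.05])]
-4.0 60 [array([0.99, 1.96, 1.29]), array([0.92, 1.81, 1.08])]
176.0 0 [array([ 0.  ,  1.54, -2.04]), array([ 0.  ,  1.29, -2.04])]
176.0 -5 [array([-0.08,  1.5 , -2.04]), array([-0.08,  1.25, -2.02])]
176.0 30 [array([ 0.47,  1.77, -2.  ]), array([ 0.46,  1.55, -2.11])]
176.0 50 [array([ 0.81,  1.91, -1.91]), array([ 0.76,  1.73, -2.09])]
176.0 60 [array([ 0.99,  1.96, -1.85]), array([ 0.92,  1.81, -2.06])]
tab 80 ((558.7224731445312, 234.59385681152344), (57.2316780090332, 12.187026977539062), 11.689786911010742) [558.34861267 234.13960776  78.25634866]
((569.5358276367188, 179.11236572265625), (147.29409790039062, 125.44227600097656), 11.971135139465332)
326 [573.9255816  198.0672411   28.85365063]
```

View pics/x2.png

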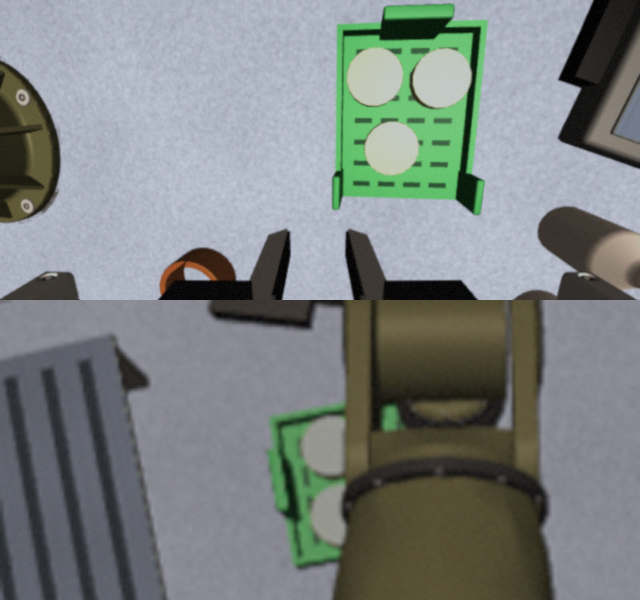

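All three bars are aboard and the tray stands free. The tab is at about (418,22) in the wrist view, world (559.5,234.6), yaw 101.6°. I'll go above the tab.

>>> jog_arm(plan=[0.0, 0.02, 0, 0, -8, 0, 0.01, 0.06, 0, 0, -8, 0, 0.02, 0.1, -0.01, 0, -8, 0, 0.03, 0.14, -0.02, 0, -8, 0, 0.035, 0.176, -0.03, 0, -8, 0], claw=0.04)

```text
clock: 8.15
eef_pos: [559.2, 236.3, 178.1]
eef_rot: [3.138, -0.0, 1.771]
wrist_force: [-1.0, 0.0, 0.1]
finger_gap: 40.0
finger_force: 0.0
```

>>> jog_arm(plan=[0, 0, 0, 0, 0, -90, 0, 0, 0, 0, 0, -90, 0, 0, 0, 0, 0, -90, 0, 0, 0, 0, 0, -90, 0, 0, 0, 0, 0, -90, 0, 0, 0, 0, 0, -90, 0, 0, 0, 0, 0, -90, 0, 0, 0, 0, 0, -90, 0, 0, 0, 0, 0, -90, 0, 0, 0, 0, 0, -90, 0, 0, 0, 0, 0, -90, 0, 0, 0, 0, 0, -90, 0, 0, 0, 0, 0, -90])

```text
clock: 9.45
eef_pos: [558.9, 234.5, 178.5]
eef_rot: [-3.141, -0.001, 0.203]
wrist_force: [0.8, -0.3, 0.0]
finger_gap: 40.0
finger_force: 0.0
```

Run:
```python
from h import *
s=manip.read_state();print(s['joints'],s['eef_pos'],s['eef_rot'])
c,p,d=grab('wrist','w3.png');P=cloud(c,d);p=p.astype(int)
g=(p[...,1]>1.4*p[...,0])&(p[...,1]>1.4*p[...,2])
for nm,lo,hi in(('tab',74,86),('ears',62,73)):
  Q=P[g&(P[...,2]>lo)&(P[...,2]<hi)];print(nm,len(Q),Q.mean(0) if len(Q) else 0,cv2.minAreaRect(Q[:,:2].astype(np.float32)) if len(Q)>3 else 0)
```

```text
[ 3.36821069e-01  4.45410944e-01  1.38607687e+00 -3.15516891e-05
  1.30867444e+00  1.70475395e+00] [558.89550901 234.47543603 178.51701987] [-3.14143183e+00 -1.42165077e-03  2.02871482e-01]
tab 750 [561.58186637 234.86092175  79.55488852] ((560.6064453125, 234.7909698486328), (59.399436950683594, 10.39838695526123), 11.78560733795166)
ears 636 [596.31031717  81.46878487  68.52811869] ((579.0092163085938, 148.01119995117188), (148.45895385742188, 187.74684143066406), 11.241475105285645)
```

View pics/w3.png

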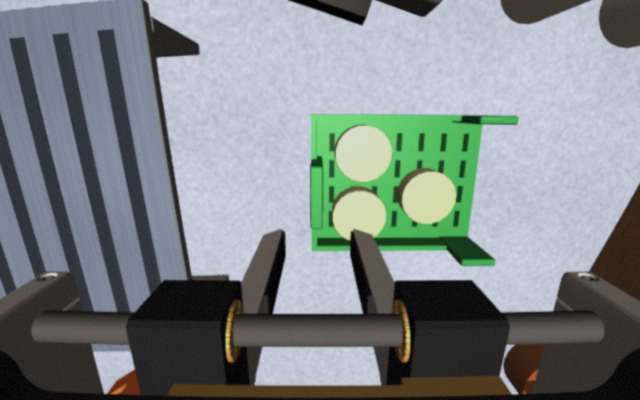

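The tab is centred at (560.6,234.8), at (317,195) in the picture, between the fingers' lines. I'll descend and grip it.

>>> jog_arm(plan=[0.002, 0, -0.04, 0, 0, 0, 0.002, 0, -0.075, 0, 0, 0, 0.002, 0, -0.105, 0, 0, 0, 0.002, 0, -0.125, 0, 0, 0, 0.002, 0, -0.136, 0, 0, 0, 0.002, 0, -0.136, 0, 0, 0, 0.002, 0, -0.136, 0, 0, 0])

```text
clock: 10.2
eef_pos: [561.6, 234.7, 43.5]
eef_rot: [-3.141, -0.001, 0.201]
wrist_force: [0.6, -0.1, 0.7]
finger_gap: 39.8
finger_force: 0.0
```

>>> jog_arm(plan=[0, 0, 0, 0, 0, 0, 0, 0, 0, 0, 0, 0, 0, 0, 0, 0, 0, 0, 0, 0, 0, 0, 0, 0, 0, 0, 0, 0, 0, 0, 0, 0, 0, 0, 0, 0], claw=0.0, force=60)

```text
clock: 10.8
eef_pos: [561.3, 234.7, 42.9]
eef_rot: [-3.141, -0.001, 0.2]
wrist_force: [-1.8, 1.7, 4.9]
finger_gap: 11.8
finger_force: 60.0
```

>>> jog_arm(plan=[0, 0, 0.002, 0, 0, 0, 0, 0, 0.005, -0.5, -0.1, 0, 0, 0, 0.01, -1, -0.2, 0, 0, 0, 0.016, -2, -0.4, 0, 0, 0, 0.023, -3, -0.6, 0, 0, 0, 0.031, -4, -0.8, 0, 0, 0, 0.04, -5, -1, 0, 0, 0, 0.05, -6, -1.2, 0, 0, 0, 0.061, -6, -1.2, 0, 0, 0, 0.073, -6, -1.2, 0, 0, 0, 0.086, -6, -1.2, 0, 0, 0, 0.099, -6, -1.2, 0, 0, 0, 0.112, -6, -1.2, 0, 0, 0, 0.125, -6, -1.2, 0, 0, 0, 0.137, -6, -1.2, 0, 0, 0, 0.148, -6, -1.2, 0, 0, 0, 0.157, -6, -1.2, 0, 0, 0, 0.164, -6, -1.2, 0, 0, 0, 0.168, -6, -1.2, 0, 0, 0, 0.17, -6, -1.2, 0])

```text
clock: 12.8
eef_pos: [561.1, 234.5, 212.6]
eef_rot: [3.035, 0.0, 0.2]
wrist_force: [0.5, 0.5, -5.1]
finger_gap: 11.5
finger_force: 60.0
```

Run:
```python
from h import *
s=manip.read_state();print(s['joints'],s['eef_pos'],s['eef_rot'],s['wrist_force'],s['finger_gap'])
c,p,d=grab('wrist');c2,p2,d2=grab('side')
cv2.imwrite('pics/x4.png',np.vstack([p[60:320],cv2.resize(p2[60:220,180:440],(640,394),interpolation=2)[:330]])[:,:,::-1])
# carton from top now
c,p,d=grab('top');P=cloud(c,d);m=np.zeros((400,640),bool);m[110:215,370:480]=1
Q=P[m&(P[...,2]>80)&(P[...,2]<97)];h=cv2.convexHull(Q[:,:2].astype(np.float32))[:,0];print(cv2.approxPolyDP(h,12,True).round())
print(onz(get_calibration('top'),[(390,121),(469,126),(465,205),(383,197)],90).round())
```

```text
[ 0.38228839  0.44123777  1.3157634  -0.10641793  1.40520884  1.77135367] [561.08154224 234.48203639 212.63920353] [3.03481142e+00 3.06306204e-04 2.00354855e-01] [ 0.48712994  0.52725828 -5.08070626] 11.48299710387511
[[[ 730. -162.]]

 [[ 512. -137.]]

 [[ 487. -375.]]

 [[ 704. -399.]]]
[[ 726. -162.   90.]
 [ 712. -395.   90.]
 [ 476. -374.   90.]
 [ 496. -139.   90.]]
```

View pics/x4.png

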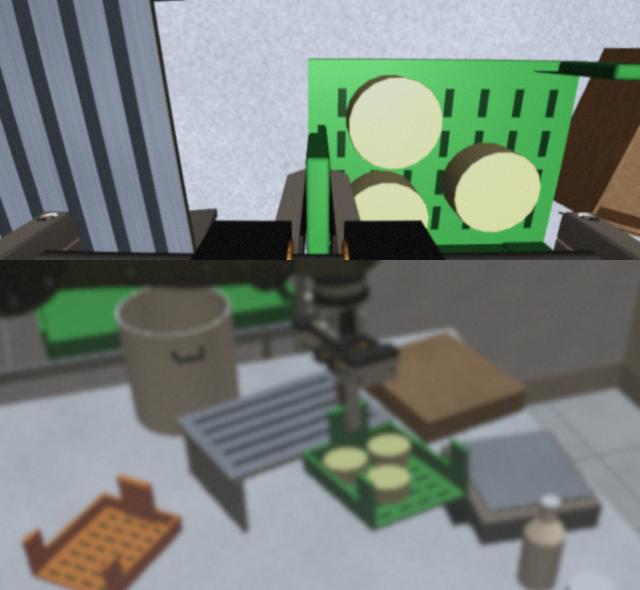

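All the bars are aboard in the lifted tray: wrist view (395,120), (390,205), (495,190), and the side view agrees. I'll carry it over to the carton, turning to line up with it.

>>> jog_arm(plan=[0.001, -0.003, 0, 0, 0, -0.2, 0.002, -0.009, 0, 0, 0, -0.5, 0.004, -0.0175, 0, 0, 0, -1.1, 0.007, -0.029, 0, 0, 0, -1.8, 0.011, -0.0435, 0, 0, 0, -2.7, 0.015, -0.061, 0, 0, 0, -3.8, 0.02, -0.081, 0, 0, 0, -5.1, 0.025, -0.101, 0, 0, 0, -6.3, 0.03, -0.121, 0, 0, 0, -7.6, 0.035, -0.141, 0, 0, 0, -8.8, 0.04, -0.161, 0, 0, 0, -10, 0.045, -0.1805, 0, 0, 0, -11.3, 0.05, -0.2005, 0, 0, 0, -12.5, 0.055, -0.2205, 0, 0, 0, -13.8, 0.059, -0.238, 0, 0, 0, -14.9, 0.063, -0.2525, 0, 0, 0, -15.8, 0.066, -0.264, 0, 0, 0, -16.5, 0.068, -0.273, 0, 0, 0, -17.1, 0.069, -0.279, 0, 0, 0, -17.4, 0.07, -0.2815, 0, 0, 0, -17.6])

```text
clock: 14.95
eef_pos: [631.1, -47.4, 212.4]
eef_rot: [3.035, 0.0, -0.107]
wrist_force: [-0.3, 0.3, -5.3]
finger_gap: 11.3
finger_force: 60.0
```

>>> jog_arm(plan=[0, -0.0005, -0.004, 1.5, -0.2, 0, 0, -0.001, -0.008, 3, -0.3, 0, 0, -0.003, -0.014, 6, -0.6, 0, -0.0005, -0.005, -0.014, 8.5, -0.9, 0, -0.0005, -0.007, -0.014, 10.9, -1.2, 0, -0.001, -0.0095, -0.014, 13.4, -1.4, 0, -0.001, -0.0125, -0.014, 15.9, -1.7, 0, -0.0015, -0.0155, -0.012, 18.4, -2, 0, -0.002, -0.019, -0.0105, 20.9, -2.2, 0, -0.0025, -0.023, -0.0075, 23.4, -2.5, 0, -0.003, -0.027, -0.004, 25.8, -2.8, 0, -0.003, -0.031, 0, 28.3, -3, 0, -0.004, -0.036, 0.004, 30.8, -3.3, 0, -0.004, -0.041, 0.008, 33.3, -3.6, 0, -0.005, -0.047, 0.012, 35.8, -3.8, 0, -0.0055, -0.052, 0.017, 38.3, -4.1, 0, -0.006, -0.058, 0.021, 40.8, -4.3, 0, -0.0065, -0.064, 0.025, 43.2, -4.6, 0, -0.0075, -0.07, 0.029, 45.7, -4.9, 0])

```text
clock: 16.85
eef_pos: [623.6, -117.3, 241.5]
eef_rot: [-2.444, -0.001, -0.107]
wrist_force: [-1.2, -0.1, -3.7]
finger_gap: 11.5
finger_force: 60.0
```

Run:
```python
from h import *
s=manip.read_state();print(s['clock'],s['joints'],s['eef_pos'],s['wrist_force'],s['finger_gap'])
c,p,d=grab('wrist');c2,p2,d2=grab('side')
cv2.imwrite('pics/x5.png',np.vstack([p[60:320],cv2.resize(p2[140:320,280:540],(475,329),interpolation=2).repeat(1,0) if 0 else cv2.resize(p2[140:340,240:560],(640,400),interpolation=2)[:340]])[:,:,::-1])
```

```text
16.85 [-0.50182135  0.5953151   1.16277016  0.63852853  1.67075472  1.14624531] [ 623.58749476 -117.32845253  241.50008974] [-1.15299519 -0.0844365  -3.73012018] 11.457812502876562
```

View pics/x5.png

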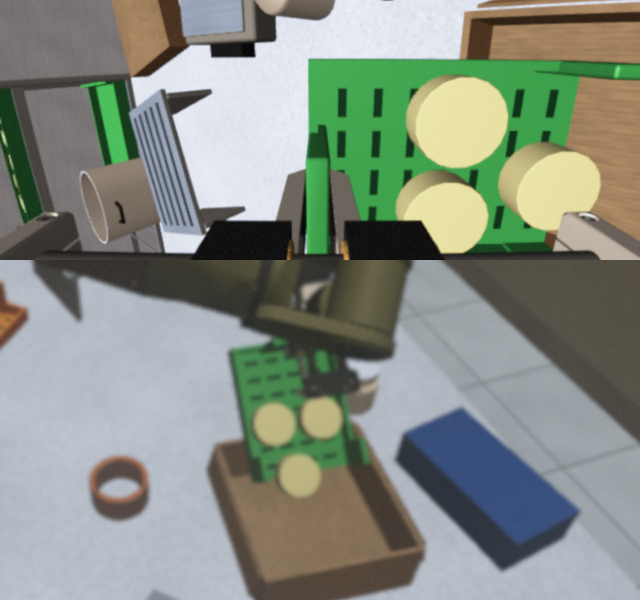

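The bars are sliding towards the mouth over the carton, at (275,425), (321,417) and (300,475) in the picture. I'll continue to 50° and hold.

>>> jog_arm(plan=[-0.0005, -0.0065, 0.0035, 2.5, -0.3, 0, -0.001, -0.013, 0.007, 5, -0.5, 0, -0.002, -0.02, 0.01, 7.5, -0.8, 0, -0.003, -0.027, 0.013, 9.9, -1.1, 0, -0.003, -0.027, 0.013, 9.9, -1.1, 0, -0.003, -0.027, 0.013, 9.9, -1.1, 0, -0.003, -0.027, 0.013, 9.9, -1.1, 0, -0.003, -0.027, 0.013, 9.9, -1.1, 0, -0.003, -0.027, 0.013, 9.9, -1.1, 0])

```text
clock: 17.85
eef_pos: [620.7, -143.6, 254.6]
eef_rot: [-2.273, -0.001, -0.106]
wrist_force: [1.1, -0.2, -2.8]
finger_gap: 11.7
finger_force: 60.0
```

Run:
```python
from h import *
s=manip.read_state();print(s['clock'],s['joints'],s['eef_pos'],s['wrist_force'],s['finger_gap'])
c,p,d=grab('wrist');c2,p2,d2=grab('side')
cv2.imwrite('pics/x6.png',np.vstack([p[60:320],cv2.resize(p2[140:340,240:560],(640,400),interpolation=2)[:340]])[:,:,::-1])
```

```text
17.85 [-0.58066788  0.66199044  1.10268767  0.76973535  1.78999627  1.10626978] [ 620.65757228 -143.57381061  254.64432949] [ 1.13998006 -0.19905965 -2.80706025] 11.708900418720429
```

View pics/x6.png

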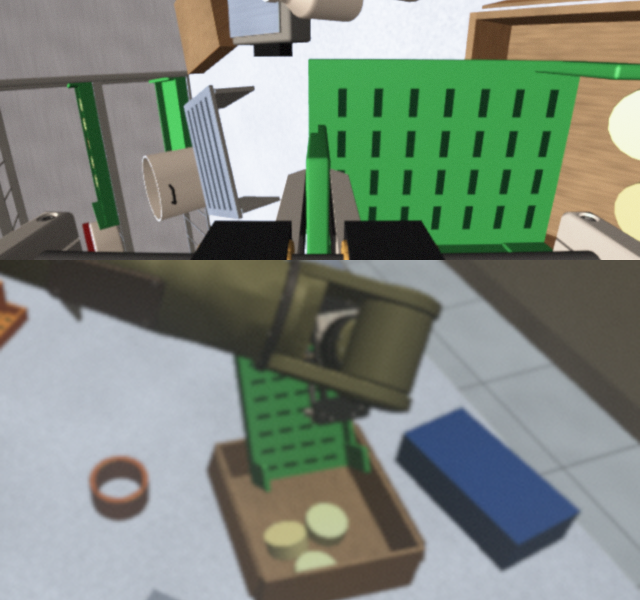

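All three bars lie in the carton, at (286,537), (327,522) and (316,562), and the tray is empty. I'll level it and take it back to the table.

>>> jog_arm(plan=[0.001, 0.014, 0.004, -5, 0.5, 0, 0.003, 0.0275, 0.008, -9.9, 1.1, 0, 0.004, 0.04, 0.01, -14.9, 1.6, 0, 0.005, 0.051, 0.01, -19.9, 2.1, 0, 0.0065, 0.062, 0.01, -24.8, 2.7, 0, 0.0065, 0.075, 0.01, -29.8, 3.2, 0, 0.006, 0.09, 0.01, -34.8, 3.7, 0, 0.004, 0.11, 0.01, -39.8, 4.2, 0, 0.002, 0.13, 0.01, -44.7, 4.8, 0, -0.002, 0.155, 0.01, -49.7, 5.3, 0, -0.006, 0.185, 0.01, -49.7, 5.3, 0, -0.01, 0.22, 0.01, -49.7, 5.3, 0, -0.014, 0.255, 0.01, -49.7, 5.3, 0, -0.017, 0.285, 0.01, -49.7, 5.3, 0, -0.02, 0.31, 0.01, -49.7, 5.3, 0, -0.021, 0.325, 0.01, -49.7, 5.3, 0, -0.021, 0.334, 0.01, -49.7, 5.3, 0, -0.021, 0.334, 0.01, -49.7, 5.3, 0])

```text
clock: 19.75
eef_pos: [599.6, 190.4, 264.3]
eef_rot: [3.139, -0.0, -0.105]
wrist_force: [0.8, -0.3, -2.7]
finger_gap: 11.8
finger_force: 60.0
```

Run:
```python
from h import *
s=manip.read_state();print(s['clock'],s['eef_pos'],s['eef_rot'],s['wrist_force'],s['finger_gap'])
c,p,d=grab('wrist');P=cloud(c,d);p=p.astype(int)
g=(p[...,1]>1.4*p[...,0])&(p[...,1]>1.4*p[...,2])&(np.abs(P[...,:2]-[590,105]).max(-1)<115)
Q=P[g&(P[...,2]<205)&(P[...,2]>150)]; print(len(Q),Q.mean(0))
A=np.c_[Q[:,:2]-Q[:,:2].mean(0),np.ones(len(Q))]
f=Q
z=np.median(Q[:,2])
for _ in range(3):
    k=np.linalg.lstsq(np.c_[f[:,:2]-[590,105],np.ones(len(f))],f[:,2],rcond=None)[0]
    f=f[abs(f[:,2]-np.c_[f[:,:2]-[590,105],np.ones(len(f))]@k)<4]
print('floor plane slopes',k,len(f), 'expected floor z',s['eef_pos'][2]-38)
```

```text
19.75 [599.62197948 190.37848097 264.33108805] [ 3.13855424e+00 -4.18668961e-04 -1.05496571e-01] [ 0.76117186 -0.31023566 -2.6700405 ] 11.755913968304794
0 [nan nan nan]
floor plane slopes [0. 0. 0.] 0 expected floor z 226.33108804844636<stdin>:5: RuntimeWarning: Mean of empty slice.
  ret = um.true_divide(
<stdin>:6: RuntimeWarning: Mean of empty slice.
  return _methods._mean(a, axis=axis, dtype=dtype,
  ret = ret.dtype.type(ret / rcount)
```

>>> jog_arm(plan=[0, 0, -0.015, 0, 0, 0, 0, 0, -0.045, 0, 0, 0, 0, 0, -0.08, 0, 0, 0, 0, 0, -0.115, 0, 0, 0, 0, 0, -0.15, 0, 0, 0, 0, 0, -0.175, 0, 0, 0, 0, 0, -0.193, 0, 0, 0, 0, 0, -0.205, 0, 0, 0, 0, 0, -0.211, 0, 0, 0, 0, 0, -0.214, 0, 0, 0, 0, 0, -0.216, 0, 0, 0, 0, 0, -0.218, 0, 0, 0, 0, 0, -0.22, 0, 0, 0, 0, 0, -0.22, 0, 0, 0])

```text
clock: 21.2
eef_pos: [599.6, 190.0, 44.5]
eef_rot: [3.139, -0.001, -0.106]
wrist_force: [0.2, -0.7, -2.6]
finger_gap: 11.9
finger_force: 60.0
```

>>> jog_arm(plan=[0, 0, -0.0005, 0, 0, 0, 0, 0, -0.001, 0, 0, 0, 0, 0, -0.0015, 0, 0, 0, 0, 0, -0.002, 0, 0, 0, 0, 0, -0.002, 0, 0, 0])

```text
clock: 21.7
eef_pos: [599.6, 190.0, 42.9]
eef_rot: [3.139, -0.001, -0.106]
wrist_force: [-3.1, -1.2, 3.8]
finger_gap: 11.7
finger_force: 60.0
```

Contact is light, so I'll release, rise and check.

>>> jog_arm(plan=[0, 0, 0, 0, 0, 0, 0, 0, 0, 0, 0, 0, 0, 0, 0, 0, 0, 0, 0, 0, 0, 0, 0, 0, 0, 0, 0, 0, 0, 0], claw=0.04)

```text
clock: 22.2
eef_pos: [599.6, 190.0, 42.4]
eef_rot: [3.138, -0.001, -0.106]
wrist_force: [-0.2, -1.1, -0.1]
finger_gap: 39.9
finger_force: 0.0
```

>>> jog_arm(plan=[0, 0, 0.01, 0, 0, 0, 0, 0, 0.03, 0, 0, 0, 0, 0, 0.07, 0, 0, 0, 0, 0, 0.12, 0, 0, 0, 0, 0, 0.17, 0, 0, 0, -0.03, 0.03, 0.2, 0, 0, 0, -0.08, 0.05, 0.22, 0, 0, 0, -0.13, 0.07, 0.22, 0, 0, 0, -0.15, 0.08, 0.22, 0, 0, 0, -0.15, 0.08, 0.22, 0, 0, 0])

```text
clock: 23.2
eef_pos: [446.8, 271.5, 264.3]
eef_rot: [3.14, -0.002, -0.103]
wrist_force: [0.2, -0.0, 0.3]
finger_gap: 39.7
finger_force: 0.0
```

Run:
```python
from h import *
s=manip.read_state();print(s['clock'],s['wrist_force'],s['qd'].round(3))
c,p,d=grab('top');c2,p2,d2=grab('side')
cv2.imwrite('pics/x7.png',np.vstack([p[40:260,60:640],p2[60:400,60:640]])[:,:,::-1])
```

```text
23.2 [ 0.22308596 -0.01873764  0.34696901] [-0.059  0.059 -0.062 -0.011 -0.002 -0.051]
```

View pics/x7.png

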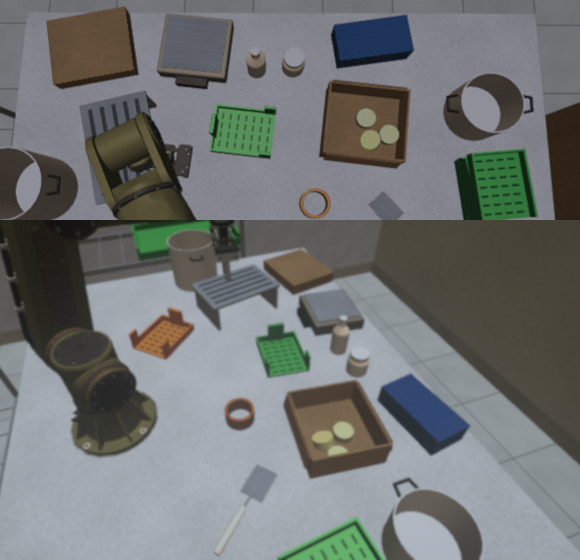

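The empty tray stands upright at (243,131), clear of the shelf. The three bars are in the carton at (366,118), (370,140) and (389,133), and nothing else has moved.

```bash
python3 -c "
from cell import manip
print(manip.sign_off())"
```

```text
the job is handed in; nothing more can be done
None
```

The job is done and handed in: I drew the tray out from under the shelf with all its bars, tipped the three bars into the carton, and stood the empty tray upright on the table clear of the shelf, at about 23 s of the 67 s limit.

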